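Restock the sprung jar lane, fresh jar behind the old one

ROBOT

A 6-joint arm with a two-finger parallel gripper is mounted at the origin on the work surface. World frame = base frame: x ahead of the robot, y to its left, z up, the work surface at z = 0. Lengths are in m, angles in rad, forces in N, time in s.
With the tool pointing down it reaches from about 0.35 to 0.775 m from the base axis. Payload 7.3 kg.
Tool frame: the origin (TCP) lies at the very end of the fingers, on their centre line; the grasp point (between the pads) lies 19 mm behind it; z points along the fingers, y is the line along which they close (so a half turn about z gives the same grasp; the last joint's range is limited). The gripper opens to 92 mm and grips with 3 to 60 N. Pads are 19 mm wide; open, the fingers measure 130 mm over their backs; the gripper's body (75 mm by 190 mm) begins 47 mm behind the grasp point.
Start: joints at [1.096, 0.342, 1.524, -0, 1.275, -0.146], TCP at [0.17, 0.497, 0.201] pointing down, gripper open.
Joint ranges: [-2.53, 2.53], [-0.77, 2.02], [0.04, 2.7], [-1, 4.14], [0.28, 2.66], [-3.11, 3.11]. Speed limits (rad/s): [2.57, 2.57, 3.14, 3.14, 3.14, 3.14].

INTERFACE

Orientations are given as [roll, pitch, yaw] about the fixed x, y, z axes, in that order (R = Rz(yaw) Ry(pitch) Rx(roll)).
In Python, from cell import robot gives the robot as it stands. The module is installed in compiled form; this text tells all that it offers.
- The arm moves only by the tool arm_command, never from a script. Its argument "moves" is a list of rows, each a list of 3 entries, a list of its own where there are three numbers: the shift along the tool's x, y, z in m, then the turn, a rotation vector about the tool's x, y, z in rad, then the finger opening in m, from 0 to 0.0918. In form: [[[dx, dy, dz], [ax, ay, az], claw], ...]. A call has exactly 5 rows; each row is the pose to reach, as a shift and turn from the pose commanded when the call began, along the tool's axes at that moment; what a row does not reach only later rows make up. A row lasts 1/10 s, in which the tool goes at most 50 mm and 8.59 degrees, less where a joint would pass 70% of its speed; a pose out of reach is approached as far as the arm can. A call with a gripper value outside its range is refused whole. The fingers move at their own pace and stop on an object; "squeeze" is the grip in N (left out, the last holds). Time passes only in rows, so rows that repeat a pose let the fingers close, or fill a call up. It gives the time, the measured TCP pose, the force, the opening and the grip force at its end, in the units of the state.
- robot.observe(): the state, without advancing time (a new reading comes with each control period).
- robot.read_camera(name): name is "scene" or "top" or "wrist"; returns the picture (400x640x3 uint8, red, green, blue); there is no depth.
- robot.camera_model(name): a dict with "fx", "fy", "cx", "cy" (pixels), "R" (3x3) and "t" (3): a world point X has camera coordinates R X + t. Camera axes: x right, y down, z forward; pixel columns grow to the right and rows downward; lengths in m; the calibration is good to about 2 mm. A picture is of the moment at which its call begins: read the wrist's pose just before it. camera_model takes no time and is no camera call; for the wrist camera it gives the pose at the moment of the call.
- robot.hand_in(): hands the job in; it is judged then, once.
The state is a dict: "time": time; "qpos": joint angles; "qvel": joint speeds; "joint_efforts": joint torques, N m; "tool_pos": TCP position; "tool_rot": TCP orientation; "contact_force": force on the tool from outside, world axes, zero at the start; "torque": the same for the moment, N m; "opening": finger opening in m; "grip_force": force on a finger pad.
Only numpy, scipy, OpenCV 4.12 (cv2) and the standard library are available. Lean on these libraries where they do the work, as an engineer would, in place of code of your own. Each camera call takes 0.05 s, during which the arm holds its last target. There are 200 camera calls.

TASK

Restock the jar lane of the counter display: take the fresh amber jar out of the steel tray, press the lane's spring pusher back with it and slip it in behind the jar that is already there, so that both stand upright in the lane with the older one still in front against the lip and the pusher resting on the fresh one. Set the fresh jar down rather than dropping it, do not lift out or tip the old jar, and leave all the other things where they are.

Things in the scene. Friction and masses are not known exactly. Their poses are not given: they have to be found in the camera images.
- new_jar_mid (a point): the fresh jar: closed amber glass cylinder with flat aluminium lid, 44 mm diameter, 68 mm high, about 0.14 kg, standing in the steel tray (tray floor 3 mm above the table, rim 14 mm). This point is on its axis half-way up (34 mm above its foot); z is its axis.
- old_jar_mid (a point): the old jar: the same kind of jar, 44 mm diameter, 68 mm high, standing in the jar lane against the front lip. This point is on its axis half-way up (34 mm); its foot is 10 mm and its lid top 78 mm above the table.
- display: clear acrylic counter display on the table, fixed, 190 mm wide, 262 mm deep, with three lanes side by side, 58 mm apart, opening towards the robot; the jar lane is any one of them. Origin: on the table below the lips, middle of the width; x to the back (away from the robot), y left, z up. Its side panels begin only 120 mm behind the lips.
- shelf_edge (a point): middle of the lower front edge of the display's clear upper shelf: 86 mm behind the lips, 168 mm above the table. The shelf (6 mm thick) runs back from there over the full width, with 50 mm bottles on it from 128 mm behind this edge. It overhangs the lane's second place: a gripper upright there strikes it; one leaning 22 to 30 degrees towards the lips passes, if it also clears the old jar's lid.
- jar_lane: the jar lane, fixed. Origin: inner face of its clear front lip (3 mm thick), middle of the lane, 6 mm above the table; x along the lane to the back, y left, z up. Floor top at z = 4 mm; dividers 49 mm apart inside, 3 mm thick, they and the lip rise to z = 22 mm. Old jar's centre seated at x = 22 mm; the fresh jar's behind it at x = 66 mm, z = 38 mm.
- pusher (a joint): the jar lane's spring pusher: distance in m of its flat front face behind the inner face of the lip. 0 at the lip, grows as it is pressed back, end stop 0.19. It rests at 0.044 on one jar, at 0.088 on two. Its spring drives it forward with about 3.6 N at 0.044 and 4.1 N at 0.09; let go, it closes at up to 0.6 m/s.
- pusher_top (a point): middle of the top edge of the pusher's flat front face: an upright black paddle 44 mm wide, 5 mm thick, its top 110 mm above the table, thus 32 mm above the old jar's lid.
- tray: low steel tray, fixed, 180 x 200 mm, 14 mm high, 3 mm wall and floor; origin under its centre. It stands on one side of the display and the scale on the other.
- scale: bench scale, fixed, 150 x 200 mm, its steel pan 30 mm above the table; leave alone. Origin under its centre.
- tin_a: flat aluminium tin, 46 mm diameter, 18 mm high, in a neighbouring lane of the display; leave alone. Origin: centre of its foot.
- tin_b: second flat tin, 46 mm diameter, 18 mm high, behind the first in the same lane; leave alone. Origin: centre of its foot.
- tin_c: flat aluminium tin, 46 mm diameter, 18 mm high, alone in the other lane; leave alone. Origin: centre of its foot.
- tray_tin: flat tin, 52 mm diameter, 20 mm high, in the tray; leave alone. Origin: centre of its foot.
- dropper: amber dropper bottle with black bulb, 33 mm diameter, 96 mm high, in the tray on the side away from the robot; leave alone. Origin: centre of its foot.
- beaker: small glass beaker, 49 mm diameter, 60 mm high, on the scale's pan; leave alone. Origin: centre of its foot.
- new_jar: the fresh jar itself, with its origin at the centre of its foot, 34 mm below its mid point.
- old_jar: the old jar itself, with its origin at the centre of its foot, 34 mm below its mid point.
Mind the look-alikes: they are no part of the job. Leave any yellow look-alike of the new_jar alone.

How it is judged:
By the outcome, as a careful person would: the job done as asked, in the order asked, and still so for the second after the job is handed in, with the robot touching nothing.
It also fails if it takes over 48 s, if anything falls off the work surface, if the arm or the gripper's body presses on something with over 40 N, if the wrist force passes 120 N, or if a joint passes its speed limit or range.

## Working session

There is one attempt and no reset: what is moved stays moved. The work goes in short steps, Python scripts to look and compute and a tool call to move; the robot and the scene stay as the last step left them, time stands still between calls to the robot, and variables do not carry over. Pictures are saved under pics/ and viewed, at most 10 in all, crops included, and the job is handed in when it is done.

Besides the shell and the picture viewer there is one more tool, called as name([rows], argument=value, ...), one row to a line, values as JSON. arm_command: Moves the arm, as the interface text tells. Its arguments: {"type":"object","properties":{"moves":{"type":"array"},"squeeze":{"type":"number"}},"required":["moves"]}

```bash
mkdir -p pics; python3 - <<'E'
from cell import robot
import cv2,numpy as np
for n in("scene","top"):
    im=robot.read_camera(n); cv2.imwrite(f"pics/{n}0.png",im[:,:,::-1])
    m=robot.camera_model(n); print(n,m["fx"],m["cx"],m["cy"],np.round(m["R"],3).tolist(),np.round(m["t"],3))
s=robot.observe(); print({k:np.round(v,3) for k,v in s.items()})
E
```

```text
scene 494.47850760052546 309.6692490392127 198.25077328446395 [[0.991, 0.132, 0.006], [0.099, -0.709, -0.699], [-0.088, 0.693, -0.715]] [-0.51  -0.007  1.478]
top 504.9352308935397 323.7355163831281 197.11391425896778 [[0.014, -1.0, -0.005], [-0.98, -0.013, -0.198], [0.198, 0.008, -0.98]] [-0.068  0.541  1.236]
{'time': np.float64(0.1), 'qpos': array([ 1.096,  0.343,  1.525,  0.   ,  1.275, -0.146]), 'qvel': array([-0.001, -0.002, -0.003, -0.   , -0.001,  0.002]), 'joint_efforts': array([ 2.0000e-03, -4.3200e+01, -2.4469e+01,  7.2000e-02,  5.3000e-02,
       -0.0000e+00]), 'tool_pos': array([0.169, 0.497, 0.201]), 'tool_rot': array([-3.14 , -0.   ,  2.813]), 'contact_force': array([ 0.428,  0.477, -0.229]), 'torque': array([ 0.011, -0.004,  0.033]), 'grip_force': np.float64(0.0), 'opening': np.float64(0.092)}
```

View pics/scene0.png

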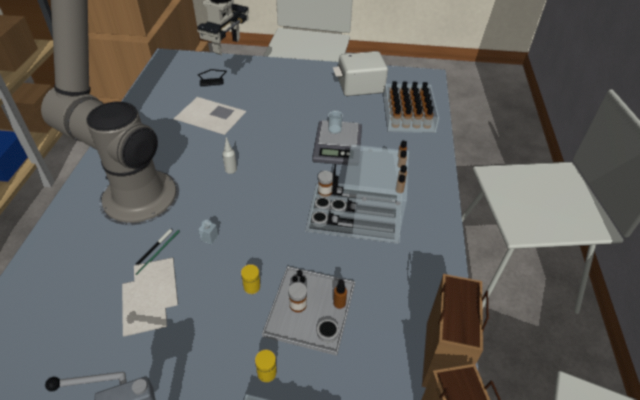

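View pics/top0.png

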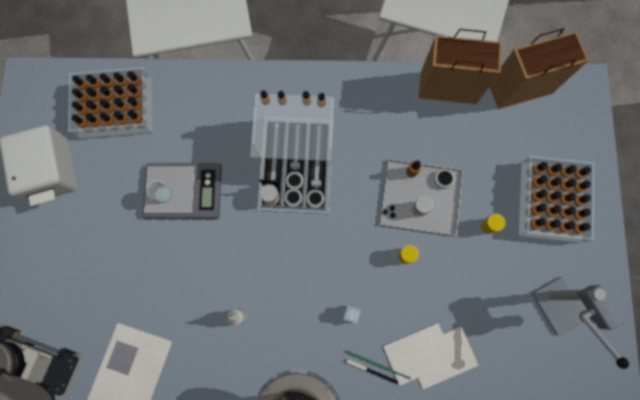

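The scene picture shows the display with the old jar at (325,180) and the fresh jar in the tray at (298,297). In the top picture they are at (268,193) and (425,206). The jar lane is the leftmost one. I'll zoom in on both views.

```bash
python3 - <<'E'
import cv2,numpy as np
t=cv2.imread("pics/top0.png");s=cv2.imread("pics/scene0.png")
a=cv2.resize(t[80:240,235:345],None,fx=3.6,fy=3.6,interpolation=2)   # 396x576
b=cv2.resize(t[150:245,370:475],None,fx=3.7,fy=3.7,interpolation=2)
c=cv2.resize(s[260:350,260:360],None,fx=2.4,fy=2.4,interpolation=2)
o=np.zeros((590,800,3),np.uint8);o[:a.shape[0],:a.shape[1]]=a;o[:b.shape[0],400:400+b.shape[1]]=b;o[360:360+c.shape[0],400:400+c.shape[1]]=c
cv2.imwrite("pics/crop1.png",o)
E
```

```text
(no output)
```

View pics/crop1.png

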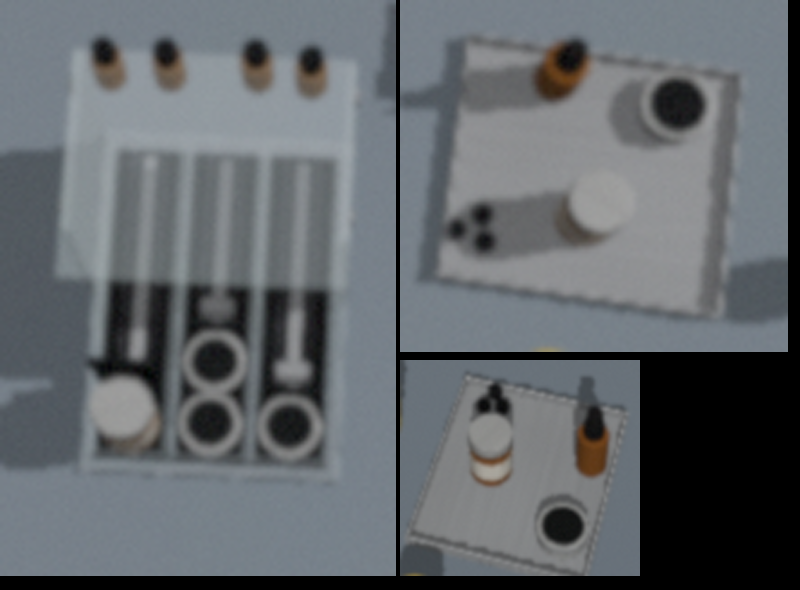

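```bash
cat >h.py <<'E'
from cell import robot
import numpy as np
from scipy.spatial.transform import Rotation as Ro
def ray(m,px,z):
    d=m["R"].T@np.array([(px[0]-m["cx"])/m["fx"],(px[1]-m["cy"])/m["fy"],1]); c=-m["R"].T@m["t"]
    return c+d*(z-c[2])/d[2]
def proj(m,X):
    p=m["R"]@np.asarray(X)+m["t"]; return [m["fx"]*p[0]/p[2]+m["cx"],m["fy"]*p[1]/p[2]+m["cy"]]
def tri(m1,p1,m2,p2):
    A=[];b=[]
    for m,p in((m1,p1),(m2,p2)):
        d=ray(m,p,0)-ray(m,p,1);d/=np.linalg.norm(d);P=np.eye(3)-np.outer(d,d);A.append(P);b.append(P@ray(m,p,0))
    return np.linalg.lstsq(np.vstack(A),np.hstack(b),rcond=None)[0]
E
python3 - <<'E'
from h import *
m=robot.camera_model("top");s=robot.camera_model("scene")
A=lambda x,y:(235+x/3.6,80+y/3.6); B=lambda x,y:(370+(x-400)/3.7,150+y/3.7);C=lambda x,y:(260+(x-400)/2.4,260+(y-360)/2.4)
for n,p,z in[("old",A(122,405),.078),("lipL",A(84,466),.028),("lipR",A(338,475),.028),("tin1",A(210,423),.028),("tin2",A(214,358),.028),("tinc",A(290,427),.028),
 ("shL",A(58,274),.174),("shR",A(346,290),.174),("pushfoot",A(100,367),.11),("new",B(601,203),.071),("trayFL",B(437,280),.014),("trayFR",B(718,315),.014),("trayBL",B(468,38),.014),("dropper",B(575,50),.09),("ttin",B(679,104),.023),("bk",B(481,228),.07)]:
    print(n,np.round(ray(m,p,z),3))
print("new tri",np.round(tri(m,B(601,203),s,C(491,435)),3),"blk",np.round(tri(m,B(457,230),s,C(495,390)),3))
print(np.round(ray(s,(326,176),.078),3))
E
```

```text
old [0.547 0.078 0.078]
lipL [0.513 0.109 0.028]
lipR [ 0.508 -0.074  0.028]
tin1 [0.545 0.019 0.028]
tin2 [0.594 0.018 0.028]
tinc [ 0.543 -0.039  0.028]
shL [0.614 0.111 0.174]
shR [ 0.606 -0.077  0.174]
pushfoot [0.567 0.09  0.11 ]
new [ 0.522 -0.313  0.071]
trayFL [ 0.476 -0.207  0.014]
trayFR [ 0.454 -0.404  0.014]
trayBL [ 0.653 -0.231  0.014]
dropper [ 0.624 -0.294  0.09 ]
ttin [ 0.604 -0.38   0.023]
bk [ 0.504 -0.232  0.07 ]
new tri [ 0.526 -0.313  0.066] blk [ 0.515 -0.221  0.012]
[0.551 0.08  0.078]
```

```bash
cat >>h.py <<'E'
TH=np.radians(27); YAW=np.radians(-1.7)
def Rt(th=TH,yaw=YAW):
    s,c=np.sin(th),np.cos(th)
    return Ro.from_euler('z',yaw).as_matrix()@np.array([[-c,0,s],[0,1,0],[-s,0,-c]])
def delta(G,R=None,off=.019):
    "shift and turn in tool axes bringing the grasp point to G"
    R=Rt() if R is None else R
    s=robot.observe(); R0=Ro.from_euler('xyz',s["tool_rot"]).as_matrix()
    T=np.array(G)+R[:,2]*off
    return np.round(R0.T@(T-s["tool_pos"]),4), np.round(Ro.from_matrix(R0.T@R).as_rotvec(),4)
E
python3 - <<'E'
from h import *
print(delta([.40,.12,.25])); print(delta([.50,-.313,.19]))
E
```

```text
(array([-0.3482, -0.2794, -0.0319]), array([-0.0718, -0.4681, -0.2933]))
(array([-0.5826, -0.6568,  0.0285]), array([-0.0718, -0.4681, -0.2933]))
```

arm_command([
  [[-0.35, -0.28, -0.03], [-0.072, -0.468, -0.293], 0.08],
  [[-0.35, -0.28, -0.03], [-0.072, -0.468, -0.293], 0.08],
  [[-0.35, -0.28, -0.03], [-0.072, -0.468, -0.293], 0.08],
  [[-0.35, -0.28, -0.03], [-0.072, -0.468, -0.293], 0.08],
  [[-0.35, -0.28, -0.03], [-0.072, -0.468, -0.293], 0.08],
], squeeze=40)

```text
time: 0.6
tool_pos: [0.3017, 0.2846, 0.2168]
tool_rot: [-3.139, 0.472, 3.119]
contact_force: [0.9, 0.7, 0.0]
opening: 0.0802
grip_force: 0.0
```

```bash
python3 - <<'E'
from h import *
s=robot.observe();print(s["time"],s["tool_pos"],s["tool_rot"],s["qpos"]);print(delta([.40,.12,.25])); print(delta([.50,-.313,.19]))
E
```

```text
0.6 [0.30169847 0.28458831 0.21681755] [-3.1393372   0.47227943  3.11892445] [ 0.86569819 -0.01500123  2.03408891 -0.48114865  0.87243998 -0.41524187]
(array([-0.1059, -0.1623,  0.0362]), array([0.0009, 0.001 , 0.0062]))
(array([-0.1764, -0.5927,  0.1406]), array([0.0009, 0.001 , 0.0062]))
```

arm_command([
  [[-0.07, -0.24, 0.056], [0, 0, 0], 0.08],
  [[-0.07, -0.24, 0.056], [0, 0, 0.006], 0.08],
  [[-0.07, -0.24, 0.056], [0, 0, 0.006], 0.08],
  [[-0.07, -0.24, 0.056], [0, 0, 0.006], 0.08],
  [[-0.07, -0.24, 0.056], [0, 0, 0.006], 0.08],
])

```text
time: 1.1
tool_pos: [0.3706, 0.0845, 0.202]
tool_rot: [3.136, 0.468, 3.104]
contact_force: [0.7, 1.5, -0.4]
opening: 0.0795
grip_force: 0.0
```

arm_command([
  [[-0.07, -0.24, 0.056], [0, 0, 0], 0.08],
  [[-0.07, -0.24, 0.056], [0, 0, 0], 0.08],
  [[-0.07, -0.24, 0.056], [0, 0, 0], 0.08],
  [[-0.07, -0.24, 0.056], [0, 0, 0], 0.08],
  [[-0.07, -0.24, 0.056], [0, 0, 0], 0.08],
])

```text
time: 1.6
tool_pos: [0.4371, -0.1185, 0.1854]
tool_rot: [3.136, 0.468, 3.104]
contact_force: [1.8, 1.4, 0.3]
opening: 0.0799
grip_force: 0.0
```

```bash
python3 - <<'E'
from h import *
s=robot.observe();print(s["time"],s["tool_pos"],s["tool_rot"],s["qpos"]);print(delta([.50,-.313,.17]))
E
```

```text
1.6 [ 0.43707872 -0.11846574  0.1853537 ] [3.13602083 0.46832329 3.10405175] [-0.63934801 -0.0101677   2.12850246  0.42827533  0.67689738 -2.46328554]
(array([-0.0557, -0.1923,  0.0633]), array([ 0.002 , -0.0029, -0.007 ]))
```

```bash
python3 - <<'E'
from h import *
print(delta([.47,-.285,.17],Rt(TH,np.radians(-25))))
E
```

```text
(array([-0.0275, -0.1688,  0.0491]), array([ 0.186 , -0.0039,  0.3556]))
```

arm_command([
  [[-0.028, -0.169, 0.049], [0.186, -0.004, 0.356], 0.08],
  [[-0.028, -0.169, 0.049], [0.186, -0.004, 0.356], 0.08],
  [[-0.028, -0.169, 0.049], [0.186, -0.004, 0.356], 0.08],
  [[-0.028, -0.169, 0.049], [0.186, -0.004, 0.356], 0.08],
  [[-0.028, -0.169, 0.049], [0.186, -0.004, 0.356], 0.08],
])

```text
time: 2.1
tool_pos: [0.4787, -0.2896, 0.1523]
tool_rot: [-3.141, 0.47, 2.703]
contact_force: [-0.4, 0.2, 0.9]
opening: 0.0802
grip_force: 0.0
```

```bash
python3 - <<'E'
from h import *
import cv2
m=robot.camera_model("wrist");im=robot.read_camera("wrist");cv2.imwrite("pics/w1.png",im[:,:,::-1]);np.savez("w1.npz",**m)
s=robot.observe();print(s["time"],s["tool_pos"],s["tool_rot"],s["qpos"]);print(proj(m,[.524,-.313,.071]),proj(m,[.524,-.313,.003]))
E
```

```text
2.15 [ 0.47801914 -0.28761462  0.15224808] [3.14081407 0.46844121 2.70354137] [-0.77224825  0.22705975  1.96041871  0.29984308  0.52808396 -2.13222721]
[np.float64(312.10397810537677), np.float64(205.04530989526327)] [np.float64(312.4379404582717), np.float64(163.57868484053495)]
```

View pics/w1.png

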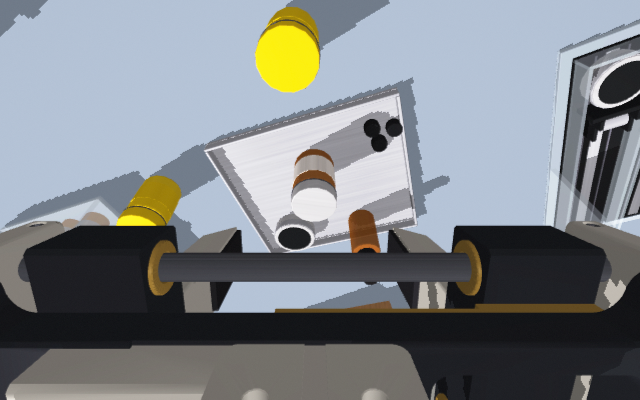

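The wrist view shows the fresh jar's lid at about (314,203), matching the 312,205 predicted. A yellow look-alike stands at (288,65), on the robot's side of the tray.

```bash
python3 - <<'E'
from h import *
m=dict(np.load("w1.npz"));t=robot.camera_model("top")
print("yellow",tri(m,(288,65),t,(410,253)),"new",ray(m,(314,203.5),.071),tri(m,(314,203.5),t,(424.2,204.9)))
R=Rt(TH,np.radians(-25)); J=np.array([.524,-.313]);
for z in(.10,.053): print(z,delta([*J,z],R))
E
```

```text
yellow [ 0.3999745  -0.27134284  0.08613033] new [ 0.52300321 -0.31057516  0.071     ] [ 0.52237793 -0.31149235  0.07152298]
0.1 (array([-0.0232, -0.0035,  0.0893]), array([ 0.    , -0.0028, -0.0015]))
0.053 (array([-0.002 , -0.0036,  0.1312]), array([ 0.    , -0.0028, -0.0015]))
```

arm_command([
  [[-0.008, -0.002, 0.04], [0, -0.003, -0.001], 0.08],
  [[-0.008, -0.002, 0.08], [0, -0.003, -0.001], 0.08],
  [[-0.002, -0.002, 0.11], [0, -0.003, -0.001], 0.08],
  [[0, -0.002, 0.13], [0, -0.003, -0.001], 0.08],
  [[0, -0.002, 0.13], [0, -0.003, -0.001], 0.08],
])

```text
time: 2.65
tool_pos: [0.5304, -0.3119, 0.0364]
tool_rot: [3.138, 0.466, 2.707]
contact_force: [0.1, 0.0, -0.1]
opening: 0.0803
grip_force: 0.0
```

arm_command([
  [[0, 0, 0], [0, 0, 0], 0.05],
  [[0, 0, 0], [0, 0, 0], 0.046],
  [[0, 0, 0], [0, 0, 0], 0.042],
  [[0, 0, 0], [0, 0, 0], 0.038],
  [[0, 0, 0], [0, 0, 0], 0.036],
], squeeze=45)

```text
time: 3.15
tool_pos: [0.5314, -0.3143, 0.0397]
tool_rot: [3.141, 0.472, 2.707]
contact_force: [-1.2, -1.3, 0.4]
opening: 0.0446
grip_force: 0.4
```

arm_command([
  [[0, 0, 0], [0, 0, 0], 0.03],
  [[0, 0, 0], [0, 0, 0], 0.03],
  [[0, 0, 0], [0, 0, 0], 0.03],
  [[0, 0, 0], [0, 0, 0], 0.03],
  [[0, 0, 0], [0, 0, 0], 0.03],
])

```text
time: 3.65
tool_pos: [0.5317, -0.3145, 0.0396]
tool_rot: [3.141, 0.472, 2.707]
contact_force: [-1.3, -0.2, 5.6]
opening: 0.0422
grip_force: 45.0
```

```bash
python3 - <<'E'
from h import *
s=robot.observe();R=Ro.from_euler('xyz',s["tool_rot"]).as_matrix();print(s["time"],s["tool_pos"]-.019*R[:,2],s["tool_rot"],s["opening"],s["grip_force"])
print("lift",np.round(R.T@[0,0,.1],3))
E
```

```text
3.65 [ 0.5238127  -0.31087956  0.05655719] [3.14085109 0.4721659  2.70678744] 0.04217138539806597 45.00771403312683
lift [-0.045  0.    -0.089]
```

arm_command([
  [[-0.006, 0, -0.012], [0, 0, 0], 0.03],
  [[-0.018, 0, -0.036], [0, 0, 0], 0.03],
  [[-0.036, 0, -0.072], [0, 0, 0], 0.03],
  [[-0.054, 0, -0.107], [0, 0, 0], 0.03],
  [[-0.058, 0, -0.116], [0, 0, 0], 0.03],
])

```text
time: 4.15
tool_pos: [0.5318, -0.3152, 0.1732]
tool_rot: [-3.14, 0.477, 2.708]
contact_force: [0.2, -0.4, -1.5]
opening: 0.0419
grip_force: 45.0
```

```bash
python3 - <<'E'
from h import *
s=robot.observe();print(s["grip_force"],s["opening"],s["contact_force"])
print(delta([.45,-.15,.19],Rt(TH,np.radians(-15))));print(delta([.43,.08,.17]))
E
```

```text
44.993199706077576 0.04188569491157304 [ 0.2229499  -0.40563373 -1.48280093]
(array([ 0.1201,  0.1169, -0.0621]), array([-0.0798,  0.0059, -0.1528]))
(array([ 0.2318,  0.3191, -0.0976]), array([-0.1858,  0.0057, -0.3594]))
```

arm_command([
  [[0.02, 0.018, -0.01], [-0.02, 0, -0.03], 0.03],
  [[0.048, 0.045, -0.025], [-0.035, 0, -0.07], 0.03],
  [[0.078, 0.075, -0.04], [-0.055, 0, -0.11], 0.03],
  [[0.105, 0.103, -0.055], [-0.07, 0.005, -0.14], 0.03],
  [[0.12, 0.117, -0.062], [-0.08, 0.006, -0.153], 0.03],
])

```text
time: 4.65
tool_pos: [0.4544, -0.1476, 0.1677]
tool_rot: [3.136, 0.461, 2.88]
contact_force: [0.0, 0.1, -1.0]
opening: 0.0417
grip_force: 45.0
```

```bash
python3 - <<'E'
from h import *
s=robot.observe();print(s["qpos"])
print(delta([.43,.08,.17]))
E
```

```text
[-0.58157371  0.05871425  2.11292711  0.28212166  0.54916912 -2.10190962]
(array([ 0.0728,  0.2156, -0.0186]), array([-0.0984, -0.0099, -0.2073]))
```

arm_command([
  [[0.012, 0.035, -0.003], [-0.015, 0, -0.03], 0.03],
  [[0.026, 0.078, -0.007], [-0.035, 0, -0.075], 0.03],
  [[0.041, 0.121, -0.01], [-0.06, -0.005, -0.125], 0.03],
  [[0.056, 0.164, -0.014], [-0.08, -0.01, -0.17], 0.03],
  [[0.068, 0.2, -0.018], [-0.098, -0.01, -0.207], 0.03],
])

```text
time: 5.15
tool_pos: [0.4403, 0.0622, 0.1542]
tool_rot: [-3.139, 0.472, 3.113]
contact_force: [-0.2, -1.2, -1.0]
opening: 0.0415
grip_force: 45.0
```

```bash
python3 - <<'E'
from h import *
import cv2
m=robot.camera_model("wrist");im=robot.read_camera("wrist");cv2.imwrite("pics/w2.png",im[:,:,::-1]);np.savez("w2.npz",**m)
s=robot.observe();print(s["time"],s["tool_pos"],s["tool_rot"],s["qpos"])
print(delta([.43,.08,.17]))
for X in([.548,.079,.078],[.57,.079,.11],[.607,.078,.168]):print(proj(m,X))
E
```

```text
5.2 [0.43942476 0.06579034 0.15392697] [-3.13994606  0.47119302  3.11642116] [-0.02164272  0.02032682  2.20911879 -0.00761093  0.4409729  -1.56076921]
(array([0.0014, 0.0139, 0.0002]), array([ 0.0004, -0.    ,  0.004 ]))
[np.float64(333.9238650576887), np.float64(248.0263705829786)]
[np.float64(335.1242821154767), np.float64(286.75651920749897)]
[np.float64(336.49781353371463), np.float64(362.13266256458894)]
```

View pics/w2.png

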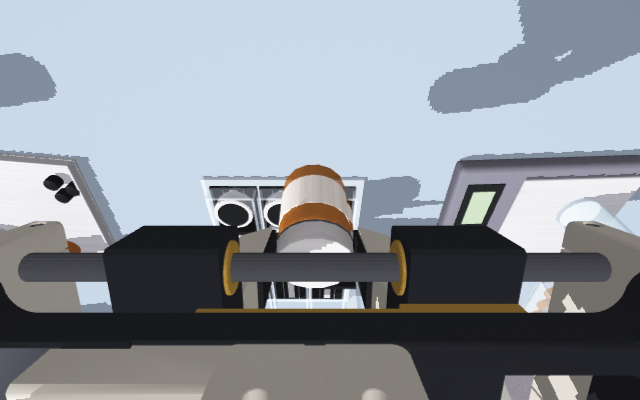

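The wrist view shows the held jar upright. The lip line runs from (203,179) to (366,178), tin_c is at (235,213) and the middle tin at (276,212). The held jar hides the old one.

```bash
python3 - <<'E'
from h import *
import cv2
m=dict(np.load("w2.npz"));im=cv2.imread("pics/w2.png")
for p in[(203,179),(366,178)]: print(ray(m,p,.028),ray(m,p,.006),ray(m,p,.0))
print("tinc",ray(m,(235,213),.028))
c=cv2.resize(im[160:315,185:395],None,fx=3.8,fy=3.8,interpolation=2);cv2.imwrite("pics/w2c.png",c)
E
```

```text
[ 0.49198179 -0.05702134  0.028     ] [ 0.5084883  -0.06759913  0.006     ] [ 0.51299008 -0.07048398  0.        ]
[0.49569516 0.11428531 0.028     ] [0.51251863 0.11832967 0.006     ] [0.51710685 0.11943268 0.        ]
tinc [ 0.54215209 -0.03329595  0.028     ]
```

View pics/w2c.png

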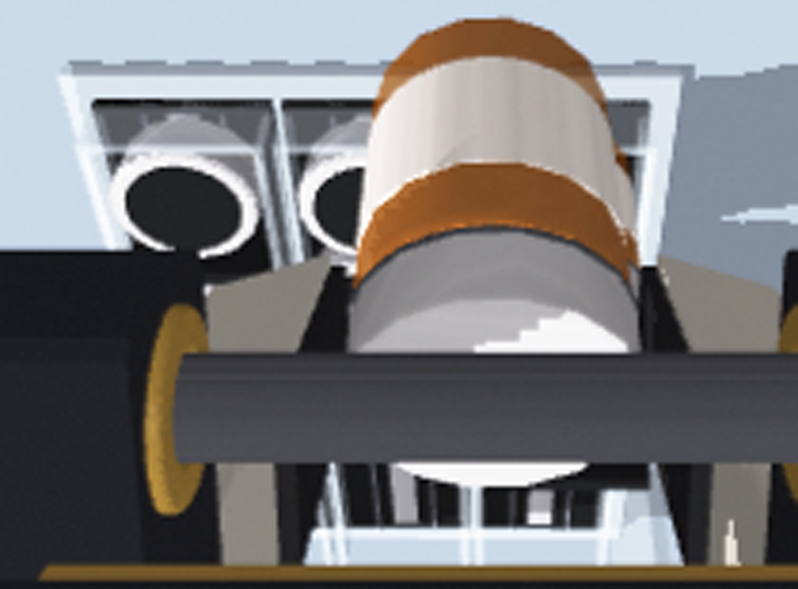

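```bash
python3 - <<'E'
from h import *
m=dict(np.load("w2.npz"))
C=lambda x,y:(185+x/3.8,160+y/3.8)
for p in[(75,149),(655,149),(665,149)]: print("lip",ray(m,C(*p),.028))
for p in[(92,100),(283,100),(275,100),(648,105)]: print("floor front inner",ray(m,C(*p),.010))
s=robot.observe();R=Ro.from_euler('xyz',s["tool_rot"]).as_matrix();G=s["tool_pos"]-.019*R[:,2]
print(G); 
for dz in(.0144,-.0536):
  for dy in(-.022,.022): print(proj(m,G+[0,dy,dz]))
g=__import__("cv2").imread("pics/w2.png"); hsv=__import__("cv2").cvtColor(g,40)
for r in(210,214,218):
  o=np.where((hsv[r,270:370,1]>120)&(hsv[r,270:370,0]<20))[0]+270; print(r,o.min(),o.max())
E
```

```text
lip [ 0.52007494 -0.06272506  0.028     ]
lip [0.52501407 0.10704961 0.028     ]
lip [0.52509909 0.10997195 0.028     ]
floor front inner [ 0.5161682 -0.0613899  0.01     ]
floor front inner [ 0.51785825 -0.00364419  0.01      ]
floor front inner [ 0.5177875  -0.00606167  0.01      ]
floor front inner [0.5230271  0.10665364 0.01      ]
[0.43080325 0.0660387  0.17085647]
[np.float64(279.4983341220705), np.float64(263.15318609393415)]
[np.float64(362.70553002095323), np.float64(261.7149527359581)]
[np.float64(288.03679352424376), np.float64(183.66891362118986)]
[np.float64(351.3715434247379), np.float64(182.20644582489686)]
210 290 338
214 285 343
218 282 345
```

```bash
python3 - <<'E'
from h import *
print(delta([.535,.0812,.142],Rt(np.radians(30))))
E
```

```text
(array([-0.0804,  0.0179,  0.0728]), array([ 0.0005, -0.0524,  0.004 ]))
```

arm_command([
  [[-0.014, 0.006, 0.012], [0, -0.02, 0.002], 0.03],
  [[-0.036, 0.014, 0.032], [0, -0.052, 0.004], 0.03],
  [[-0.06, 0.018, 0.054], [0, -0.052, 0.004], 0.03],
  [[-0.076, 0.018, 0.069], [0, -0.052, 0.004], 0.03],
  [[-0.08, 0.018, 0.073], [0, -0.052, 0.004], 0.03],
])

```text
time: 5.7
tool_pos: [0.548, 0.0747, 0.1255]
tool_rot: [-3.14, 0.524, 3.106]
contact_force: [0.1, -0.0, -1.5]
opening: 0.0416
grip_force: 45.0
```

arm_command([
  [[0, 0, 0], [0, 0, 0], 0.03],
  [[0, 0, 0], [0, 0, 0], 0.03],
  [[0, 0, 0], [0, 0, 0], 0.03],
  [[0, 0, 0], [0, 0, 0], 0.03],
  [[0, 0, 0], [0, 0, 0], 0.03],
], squeeze=55)

```text
time: 6.2
tool_pos: [0.5471, 0.0746, 0.1279]
tool_rot: [-3.14, 0.528, 3.106]
contact_force: [1.0, -0.7, -1.7]
opening: 0.0416
grip_force: 55.0
```

```bash
cat >>h.py <<'E'
def st(th):
    s=robot.observe();R=Ro.from_euler('xyz',s["tool_rot"]).as_matrix()
    print(round(s["time"],2),"G",np.round(s["tool_pos"]-.019*R[:,2],4),np.round(s["tool_rot"],3),"F",np.round(s["contact_force"],1),"M",np.round(s["torque"],2),"grip",s["grip_force"].round(1))
    L=R.T@Ro.from_euler('z',YAW).as_matrix(); print("1mm-unit lane x,y,z in tool:",np.round(L,3).tolist())
E
python3 - <<'E'
from h import *
import cv2
st(0); print(delta([.535,.0812,.142],Rt(np.radians(30))))
im=robot.read_camera("scene"); cv2.imwrite("pics/s2.png",cv2.resize(im[120:270,270:430,::-1],None,fx=4,fy=4,interpolation=2)[:600])
E
```

```text
Traceback (most recent call last):
  File "h.py", line 26, in st
    print(round(s["time"],2),"G",np.round(s["tool_pos"]-.019*R[:,2],4),np.round(s["tool_rot"],3),"F",np.round(s["contact_force"],1),"M",np.round(s["torque"],2),"grip",s["grip_force"].round(1))
                                                                                                                                                                       ^^^^^^^^^^^^^^^^^^^^^
AttributeError: 'float' object has no attribute 'round'
```

```bash
sed -i 's/s\["grip_force"\].round(1)/s["grip_force"]/' h.py; python3 - <<'E'
from h import *
import cv2
st(0); print(delta([.535,.0812,.142],Rt(np.radians(30))))
im=robot.read_camera("scene"); cv2.imwrite("pics/s2.png",cv2.resize(im[120:270,270:430,::-1],None,fx=4,fy=4,interpolation=2)[:600])
E
```

```text
6.2 G [0.5375 0.075  0.1443] [-3.14   0.528  3.106] F [ 1.  -0.7 -1.7] M [ 0.01  0.44 -0.02] grip 54.99348700046539
1mm-unit lane x,y,z in tool: [[-0.864, 0.005, -0.504], [0.007, 1.0, -0.001], [0.504, -0.004, -0.864]]
(array([0.0036, 0.0062, 0.0006]), array([-0.0042,  0.0042, -0.0051]))
```

View pics/s2.png

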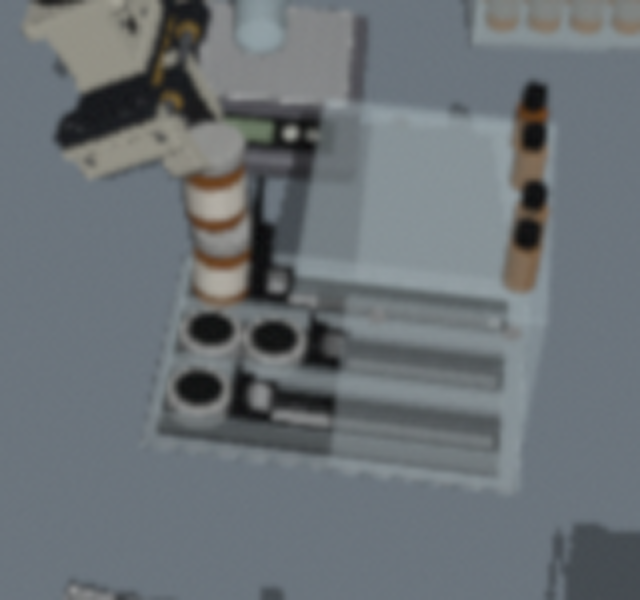

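The scene view shows the fresh jar clear above the old one, with the paddle right behind at (262,240). I'll correct y, then push back slowly.

arm_command([
  [[0, 0.003, 0], [0, 0, 0], 0.03],
  [[0, 0.006, 0], [-0.004, 0.004, -0.005], 0.03],
  [[0, 0.006, 0], [-0.004, 0.004, -0.005], 0.03],
  [[0, 0.006, 0], [-0.004, 0.004, -0.005], 0.03],
  [[0, 0.006, 0], [-0.004, 0.004, -0.005], 0.03],
])

```text
time: 6.75
tool_pos: [0.5476, 0.0807, 0.1275]
tool_rot: [-3.141, 0.523, 3.112]
contact_force: [0.6, -0.0, -1.0]
opening: 0.0414
grip_force: 55.0
```

```bash
python3 - <<'E'
from h import *
st(0)
E
```

```text
6.75 G [0.5381 0.0809 0.1439] [-3.141  0.523  3.112] F [ 0.6 -0.  -1. ] M [ 0.04  0.44 -0.02] grip 54.993295669555664
1mm-unit lane x,y,z in tool: [[-0.866, 0.0, -0.5], [0.0, 1.0, -0.0], [0.5, -0.0, -0.866]]
```

arm_command([
  [[-0.0035, 0, 0.002], [0, 0, 0], 0.03],
  [[-0.007, 0, 0.004], [0, 0, 0], 0.03],
  [[-0.0105, 0, 0.006], [0, 0, 0], 0.03],
  [[-0.0105, 0, 0.006], [0, 0, 0], 0.03],
  [[-0.0105, 0, 0.006], [0, 0, 0], 0.03],
])

```text
time: 7.25
tool_pos: [0.5593, 0.0803, 0.1272]
tool_rot: [-3.141, 0.522, 3.112]
contact_force: [-3.4, -0.6, 0.2]
opening: 0.0415
grip_force: 55.0
```

```bash
python3 - <<'E'
from h import *
st(0)
E
```

```text
7.25 G [0.5498 0.0806 0.1436] [-3.141  0.522  3.112] F [-3.4 -0.6  0.2] M [-0.05  0.96  0.02] grip 55.00205934047699
1mm-unit lane x,y,z in tool: [[-0.867, 0.0, -0.499], [0.0, 1.0, -0.0], [0.499, -0.0, -0.867]]
```

arm_command([
  [[-0.009, 0, 0.005], [0, 0, 0], 0.03],
  [[-0.018, 0, 0.0105], [0, 0, 0], 0.03],
  [[-0.028, 0, 0.016], [0, 0, 0], 0.03],
  [[-0.0375, 0, 0.0216], [0, 0, 0], 0.03],
  [[-0.0375, 0, 0.0216], [0, 0, 0], 0.03],
])

```text
time: 7.75
tool_pos: [0.6043, 0.0788, 0.1274]
tool_rot: [-3.141, 0.524, 3.112]
contact_force: [-4.3, 0.3, -1.4]
opening: 0.0414
grip_force: 55.0
```

```bash
python3 - <<'E'
from h import *
import cv2
im=robot.read_camera("scene");t=robot.read_camera("top"); st(0)
print(delta([.593,.0797,.1436],Rt(np.radians(30))))
a=cv2.resize(im[130:230,290:390,::-1],None,fx=4,fy=4,interpolation=2);b=cv2.resize(t[120:220,245:345,::-1],None,fx=4,fy=4,interpolation=2)
cv2.imwrite("pics/d1.png",np.hstack([a,b]))
E
```

```text
7.85 G [0.5934 0.0792 0.1436] [-3.141  0.522  3.112] F [-3.3  0.1 -0.2] M [-0.02  1.15 -0.13] grip 55.00171780586243
1mm-unit lane x,y,z in tool: [[-0.867, 0.0, -0.499], [0.0, 1.0, -0.0], [0.499, -0.0, -0.867]]
(array([ 0.0003,  0.0005, -0.0002]), array([-0.0003, -0.0012, -0.0001]))
```

View pics/d1.png

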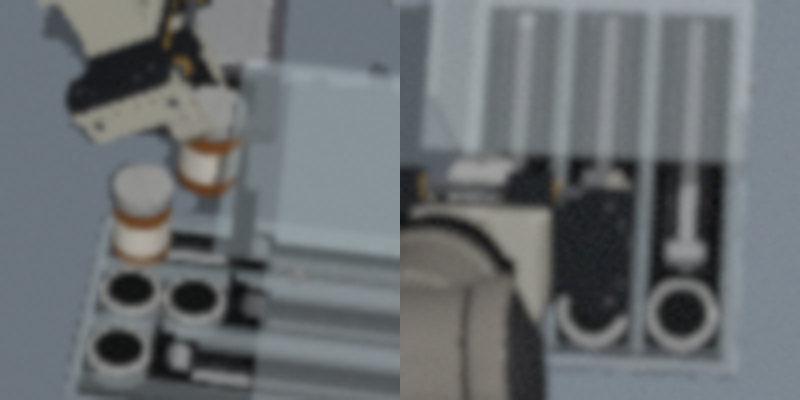

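The scene crop shows the old jar undisturbed, lid at (142,183). The fresh jar is above and behind it, foot near (208,185) and lid near (215,105), so it may have pitched in the grip. I'll measure the tilt.

```bash
python3 - <<'E'
from h import *
import cv2
s=robot.camera_model("scene"); im=robot.read_camera("scene"); hsv=cv2.cvtColor(im[:,:,::-1].copy(),40)
k=((hsv[:,:,1]>110)&(hsv[:,:,0]<20)).astype(np.uint8); k[:150]=0;k[200:]=0;k[:,:315]=0;k[:,358:]=0
n,l,stt,c=cv2.connectedComponentsWithStats(k)
for i in range(1,n):
  if stt[i,4]>5: print(stt[i],c[i].round(1))
G=np.array([.5934,.0792,.1436])
def ax(base,h,a): # point on axis at h above foot, lean a (deg, top towards back)
    return base+np.array([np.sin(a),0,np.cos(a)])*h
for a in(-3,0,3,6): print(a,[np.round(proj(s,ax(G,h,np.radians(a))),1).tolist() for h in(.0144,-.0536)])
print("old",proj(s,[.5465,.081,.078]),proj(s,[.5465,.081,.010]))
E
```

```text
[338 165  10   3  22] [342.3 166.1]
[336 175  10   4  17] [340.5 176.8]
[320 184  11   3  20] [325. 185.]
-3 [[341.6, 156.5], [341.6, 174.6]]
0 [[341.9, 156.5], [340.6, 174.6]]
3 [[342.2, 156.6], [339.7, 174.4]]
6 [[342.4, 156.6], [338.7, 174.3]]
old [np.float64(324.32347496007344), np.float64(175.65051369229235)] [np.float64(323.7035084797205), np.float64(192.282588485167)]
```

```bash
python3 - <<'E'
from h import *
import cv2
m=robot.camera_model("wrist"); im=robot.read_camera("wrist"); cv2.imwrite("pics/w3.png",im[:,:,::-1])
def tr(p,c):
    h=cv2.cvtColor(cv2.imread(p),40); b=((h[:,c,1]>120)&(h[:,c,0]<20)).astype(int); d=np.where(np.diff(b)!=0)[0]; return d
for c in(310,314,318): print(c,tr("pics/w2.png",c)[-6:],tr("pics/w3.png",c)[-8:])
s=robot.observe();R=Ro.from_euler('xyz',s["tool_rot"]).as_matrix();G=s["tool_pos"]-.019*R[:,2]
u=np.array([np.cos(YAW),np.sin(YAW),0])
for a in(-3,0,3,6):
    A=np.radians(a); ax=np.sin(A)*u+np.array([0,0,np.cos(A)]); fr=-np.cos(A)*u+np.array([0,0,np.sin(A)])
    print(a,[round(proj(m,G+ax*h+fr*.022)[1],1) for h in(-.0536,.0,.01)])
m=dict(np.load("w2.npz"));G=np.array([.4308,.0624,.1709]);print("w2 0",[round(proj(m,G+[-.022,0,h])[1],1) for h in(-.0536,0,.01)])
E
```

```text
310 [164 174 202 219 308 312] [ 62  68 157 169 201 220 308 312]
314 [164 173 202 218 308 312] [ 61  68 157 169 201 220 308 312]
318 [164 174 202 218 308 312] [ 61  68 157 169 201 220 308 312]
-3 [np.float64(157.8), np.float64(215.2), np.float64(229.3)]
0 [np.float64(155.2), np.float64(216.8), np.float64(231.8)]
3 [np.float64(152.7), np.float64(218.5), np.float64(234.3)]
6 [np.float64(150.4), np.float64(220.3), np.float64(236.9)]
w2 0 [np.float64(156.3), np.float64(213.7), np.float64(227.8)]
```

```bash
python3 - <<'E'
from h import *
print(delta([.597,.0794,.1436],Rt(np.radians(33))))
E
```

```text
(array([-0.0044,  0.0003,  0.0021]), array([-0.0003, -0.0535, -0.    ]))
```

arm_command([
  [[-0.002, 0, 0.001], [0, -0.018, 0], 0.03],
  [[-0.0044, 0, 0.002], [0, -0.036, 0], 0.03],
  [[-0.0044, 0, 0.002], [0, -0.053, 0], 0.03],
  [[-0.0044, 0, 0.002], [0, -0.053, 0], 0.03],
  [[-0.0044, 0, 0.002], [0, -0.053, 0], 0.03],
])

```text
time: 8.45
tool_pos: [0.6076, 0.079, 0.1285]
tool_rot: [-3.141, 0.575, 3.112]
contact_force: [-4.7, -0.4, -3.8]
opening: 0.0414
grip_force: 55.0
```

```bash
cat >>h.py <<'E'
def lean():
    import cv2
    m=robot.camera_model("wrist"); im=robot.read_camera("wrist"); h=cv2.cvtColor(im[:,:,::-1].copy(),40)
    b=((h[:,314,1]>120)&(h[:,314,0]<20)).astype(int); print("rows",np.where(np.diff(b)!=0)[0][-8:])
    s=robot.camera_model("scene"); im=robot.read_camera("scene"); hsv=cv2.cvtColor(im[:,:,::-1].copy(),40)
    k=((hsv[:,:,1]>110)&(hsv[:,:,0]<20)).astype(np.uint8); k[:150]=0;k[205:]=0;k[:,:315]=0;k[:,358:]=0
    n,l,stt,c=cv2.connectedComponentsWithStats(k)
    print([(stt[i].tolist(),c[i].round(1).tolist()) for i in range(1,n) if stt[i,4]>5])
E
python3 - <<'E'
from h import *
st(0);lean();print(delta([.597,.0794,.1436],Rt(np.radians(33))))
E
```

```text
8.45 G [0.5973 0.0793 0.1445] [-3.141  0.575  3.112] F [-4.7 -0.4 -3.8] M [-0.05  1.63 -0.07] grip 54.99705791473389
1mm-unit lane x,y,z in tool: [[-0.839, 0.0, -0.544], [0.0, 1.0, -0.0], [0.544, -0.0, -0.839]]
rows [154 167 200 220 308 309 310 312]
[([339, 165, 9, 3, 18], [342.8, 166.2]), ([337, 175, 9, 4, 15], [341.2, 176.8]), ([320, 184, 11, 3, 20], [325.0, 185.0])]
(array([0.0009, 0.0001, 0.0005]), array([-0.0003, -0.0012, -0.    ]))
```

arm_command([
  [[-0.002, 0, 0.001], [0, 0, 0], 0.03],
  [[0.001, 0, 0.006], [0, 0, 0], 0.03],
  [[0.0045, 0, 0.011], [0, 0, 0], 0.03],
  [[0.0085, 0, 0.0165], [0, 0, 0], 0.03],
  [[0.011, 0, 0.021], [0, 0, 0], 0.03],
], squeeze=60)

```text
time: 9.05
tool_pos: [0.6139, 0.0804, 0.1151]
tool_rot: [-3.138, 0.558, 3.112]
contact_force: [-4.3, 0.8, 1.7]
opening: 0.0413
grip_force: 60.0
```

```bash
python3 - <<'E'
from h import *
import cv2
st(0);lean()
im=robot.read_camera("scene");cv2.imwrite("pics/s4.png",cv2.resize(im[130:230,290:390,::-1],None,fx=6,fy=6,interpolation=2))
E
```

```text
9.05 G [0.6038 0.0808 0.1312] [-3.138  0.558  3.112] F [-4.3  0.8  1.7] M [ 0.08  1.06 -0.07] grip 60.01265466213226
1mm-unit lane x,y,z in tool: [[-0.848, 0.0, -0.53], [0.002, 1.0, -0.003], [0.53, -0.003, -0.848]]
rows [157 169 201 220 308 310 311 312]
[([341, 169, 7, 3, 15], [344.2, 169.8]), ([340, 179, 5, 3, 10], [342.3, 179.8]), ([320, 184, 11, 3, 20], [325.0, 185.0])]
```

View pics/s4.png

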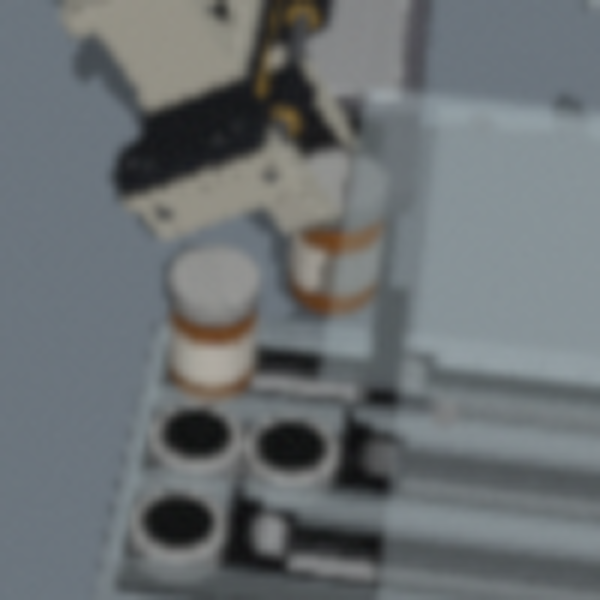

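```bash
python3 - <<'E'
from h import *
print(np.round(robot.observe()["qpos"],3)); st(0)
E
```

```text
[ 0.024  0.37   1.934 -0.114  0.283 -1.416]
9.2 G [0.6034 0.0807 0.1308] [-3.138  0.557  3.112] F [-3.5  0.9 -1.2] M [0.18 1.16 0.09] grip 60.004903078079224
1mm-unit lane x,y,z in tool: [[-0.849, 0.0, -0.529], [0.002, 1.0, -0.003], [0.529, -0.003, -0.849]]
```

```bash
cat >ik.py <<'E'
from h import *
from scipy.optimize import least_squares
D=[([.17,.497,.201],[-3.14,0,2.813],[1.096,.342,1.524]),
([.30169,.28459,.21682],[-3.1393,.47228,3.1189],[.8657,-.015,2.03409]),
([.43708,-.11847,.18535],[3.136,.46832,3.10405],[-.63935,-.01017,2.1285]),
([.47802,-.28761,.15225],[3.1408,.46844,2.70354],[-.77225,.22706,1.96042]),
([.4544,-.1476,.1677],[3.136,.461,2.88],[-.58157,.05871,2.11293]),
([.43942,.06579,.15393],[-3.13995,.47119,3.11642],[-.02164,.02033,2.20912])]
s=robot.observe();D.append((s["tool_pos"],s["tool_rot"],s["qpos"][:3]))
def W(p,x,q):
    a,b=q[1],q[1]+q[2]; r=x[0]*np.sin(a)+x[1]*np.sin(b)-x[4]*np.cos(b); z=x[0]*np.cos(a)+x[1]*np.cos(b)+x[4]*np.sin(b)+x[2]
    return np.array([r*np.cos(q[0])-x[5]*np.sin(q[0]),r*np.sin(q[0])+x[5]*np.cos(q[0]),z])
def res(x): return np.concatenate([W(p,x,q)+x[3]*Ro.from_euler('xyz',t).as_matrix()[:,2]-p for p,t,q in D])
f=least_squares(res,[.4,.4,.2,.2,0,0]);X=f.x
if __name__=="__main__":
    print(X.round(4),np.abs(f.fun).max())
    for x in(.59,.598):
     for z in(.131,.12,.11,.10,.085,.0636):
      out=[]
      for th in(22,24,26,27,28,30,32):
        R=Rt(np.radians(th)); T=np.array([x,.0797,z])+.019*R[:,2]; w=T-X[3]*R[:,2]
        q=least_squares(lambda q:W(0,X,q)-w,[.02,.37,1.93]).x
        fd=np.array([np.sin(q[1]+q[2])*np.cos(q[0]),np.sin(q[1]+q[2])*np.sin(q[0]),np.cos(q[1]+q[2])])
        out.append((th,round(float(np.arccos(fd@R[:,2])),3)))
      print(x,z,out)
E
python3 ik.py
```

```text
[ 0.5075  0.3805  0.2238  0.3436 -0.0483  0.0764] 0.00034012366155639073
0.59 0.131 [(22, 0.56), (24, 0.503), (26, 0.445), (27, 0.416), (28, 0.386), (30, 0.326), (32, 0.266)]
0.59 0.12 [(22, 0.532), (24, 0.474), (26, 0.416), (27, 0.386), (28, 0.356), (30, 0.296), (32, 0.235)]
0.59 0.11 [(22, 0.506), (24, 0.448), (26, 0.389), (27, 0.359), (28, 0.329), (30, 0.268), (32, 0.207)]
0.59 0.1 [(22, 0.48), (24, 0.422), (26, 0.362), (27, 0.332), (28, 0.302), (30, 0.241), (32, 0.179)]
0.59 0.085 [(22, 0.442), (24, 0.382), (26, 0.322), (27, 0.292), (28, 0.261), (30, 0.2), (32, 0.137)]
0.59 0.0636 [(22, 0.387), (24, 0.327), (26, 0.266), (27, 0.235), (28, 0.204), (30, 0.142), (32, 0.079)]
0.598 0.131 [(22, 0.569), (24, 0.511), (26, 0.453), (27, 0.424), (28, 0.394), (30, 0.335), (32, 0.274)]
0.598 0.12 [(22, 0.541), (24, 0.483), (26, 0.424), (27, 0.395), (28, 0.365), (30, 0.305), (32, 0.244)]
0.598 0.11 [(22, 0.515), (24, 0.457), (26, 0.398), (27, 0.368), (28, 0.338), (30, 0.277), (32, 0.216)]
0.598 0.1 [(22, 0.49), (24, 0.431), (26, 0.372), (27, 0.342), (28, 0.311), (30, 0.25), (32, 0.188)]
0.598 0.085 [(22, 0.452), (24, 0.392), (26, 0.332), (27, 0.302), (28, 0.272), (30, 0.21), (32, 0.147)]
0.598 0.0636 [(22, 0.398), (24, 0.338), (26, 0.277), (27, 0.246), (28, 0.215), (30, 0.153), (32, 0.09)]
```

The fifth joint hit its range limit: my arm fit shows about 25° is the most lean possible at the bottom, and the jar has slipped about 10° in the grip. I'll back out along the same path so the pusher eases back onto the old jar. Then I'll set the fresh jar down in the tray and regrip it lower, at a 24° lean.

```bash
cat >>ik.py <<'E'
def q5(G,th,yaw):
    R=Rt(np.radians(th),np.radians(yaw)); w=np.array(G)+(.019-X[3])*R[:,2]
    q=least_squares(lambda q:W(0,X,q)-w,[np.arctan2(G[1],G[0])-.1,.37,1.93]).x; b=q[1]+q[2]
    return round(float(np.arccos(np.array([np.sin(b)*np.cos(q[0]),np.sin(b)*np.sin(q[0]),np.cos(b)])@R[:,2])),3)
E
python3 - <<'E'
from ik import *
for yaw in(-35,-25,-10): print(yaw,[(th,q5([.5225,-.311,.048],th,yaw)) for th in(20,22,24,26)])
print("final",[(th,q5([.5905,.0797,.055],th,-1.7)) for th in(22,23,24,25)])
R=Rt(np.radians(30));print(delta([.600,.0797,.147],R),delta([.535,.0814,.147],R))
E
```

```text
-35 [(20, 0.425), (22, 0.365), (24, 0.304), (26, 0.243)]
-25 [(20, 0.445), (22, 0.391), (24, 0.338), (26, 0.287)]
-10 [(20, 0.525), (22, 0.486), (24, 0.451), (26, 0.421)]
final [(22, 0.366), (23, 0.336), (24, 0.306), (25, 0.275)]
(array([-0.005 , -0.0011, -0.0155]), array([-0.0033,  0.0335, -0.0001])) (array([ 0.0502, -0.0015, -0.0499]), array([-0.0033,  0.0335, -0.0001]))
```

arm_command([
  [[-0.003, 0, -0.006], [0, 0.015, 0], 0.03],
  [[-0.005, -0.001, -0.0155], [-0.003, 0.033, 0], 0.03],
  [[-0.005, -0.001, -0.0155], [-0.003, 0.033, 0], 0.03],
  [[0.006, -0.001, -0.0225], [-0.003, 0.033, 0], 0.03],
  [[0.017, -0.001, -0.029], [-0.003, 0.033, 0], 0.03],
])

```text
time: 9.7
tool_pos: [0.5839, 0.0801, 0.1307]
tool_rot: [-3.141, 0.526, 3.112]
contact_force: [-3.5, -0.0, 0.0]
opening: 0.0412
grip_force: 60.0
```

arm_command([
  [[0.009, 0, -0.005], [0, 0, 0], 0.03],
  [[0.018, 0, -0.0105], [0, 0, 0], 0.03],
  [[0.028, 0, -0.016], [0, 0, 0], 0.03],
  [[0.045, 0, -0.026], [0, 0, 0], 0.03],
  [[0.07, 0, -0.05], [0, 0, 0], 0.03],
])

```text
time: 10.2
tool_pos: [0.4989, 0.0828, 0.1391]
tool_rot: [3.142, 0.527, 3.111]
contact_force: [0.2, 0.3, -1.8]
opening: 0.0415
grip_force: 60.0
```

```bash
python3 - <<'E'
from h import *
st(0);lean()
print(delta([.45,-.10,.19],Rt(np.radians(24),np.radians(-15))))
E
```

```text
10.2 G [0.4893 0.083  0.1556] [3.142 0.527 3.111] F [ 0.2  0.3 -1.8] M [0.07 0.51 0.01] grip 59.99580144882202
1mm-unit lane x,y,z in tool: [[-0.864, 0.001, -0.503], [0.001, 1.0, 0.0], [0.503, -0.0, -0.864]]
rows [150 155 164 174 202 218 308 312]
[([320, 183, 13, 4, 24], [326.1, 184.8])]
(array([ 0.011 , -0.1861, -0.0452]), array([0.1054, 0.1045, 0.2073]))
```

The wrist rows match the first grip again, so the "slip" was only elastic. A lower grip at 23° still gives better margins, so I'll go back to the tray and regrip.

```bash
python3 - <<'E'
from h import *
R=Rt(np.radians(27),np.radians(-15))
print(delta([.45,-.10,.19],R)); print(delta([.5225,-.311,.14],R))
E
```

```text
(array([ 0.01  , -0.1864, -0.0451]), array([0.1107, 0.0524, 0.2044]))
(array([-0.0331, -0.3951,  0.0376]), array([0.1107, 0.0524, 0.2044]))
```

arm_command([
  [[0.002, -0.03, -0.01], [0.02, 0.01, 0.04], 0.03],
  [[0.005, -0.07, -0.02], [0.045, 0.02, 0.08], 0.03],
  [[0.008, -0.115, -0.03], [0.07, 0.035, 0.13], 0.03],
  [[0.01, -0.16, -0.04], [0.095, 0.045, 0.175], 0.03],
  [[0.01, -0.19, -0.045], [0.11, 0.052, 0.204], 0.03],
], squeeze=50)

```text
time: 10.8
tool_pos: [0.4619, -0.1091, 0.1746]
tool_rot: [-3.141, 0.476, 2.877]
contact_force: [-0.2, 0.2, -1.6]
opening: 0.0413
grip_force: 50.0
```

```bash
python3 - <<'E'
from h import *
st(0);R=Rt(np.radians(27),np.radians(-15))
print(delta([.5225,-.311,.14],R))
E
```

```text
10.8 G [ 0.4535 -0.1068  0.1915] [-3.141  0.476  2.877] F [-0.2  0.2 -1.6] M [ 0.13  0.37 -0.01] grip 49.99433934688568
1mm-unit lane x,y,z in tool: [[-0.864, 0.207, -0.459], [0.233, 0.972, -0.001], [0.446, -0.107, -0.889]]
(array([-0.083 , -0.1789,  0.1009]), array([-0.002 ,  0.0052, -0.0025]))
```

arm_command([
  [[-0.012, -0.028, 0.012], [0, 0, 0], 0.03],
  [[-0.03, -0.065, 0.033], [0, 0.005, -0.002], 0.03],
  [[-0.05, -0.108, 0.058], [0, 0.005, -0.002], 0.03],
  [[-0.07, -0.15, 0.083], [0, 0.005, -0.002], 0.03],
  [[-0.083, -0.179, 0.1], [0, 0.005, -0.002], 0.03],
])

```text
time: 11.3
tool_pos: [0.5313, -0.3137, 0.1213]
tool_rot: [-3.139, 0.47, 2.881]
contact_force: [0.5, 0.9, -1.4]
opening: 0.0415
grip_force: 50.0
```

arm_command([
  [[0.004, 0, 0.008], [0, 0, 0], 0.03],
  [[0.011, 0, 0.022], [0, 0, 0], 0.03],
  [[0.02, 0, 0.04], [0, 0, 0], 0.03],
  [[0.028, 0, 0.055], [0, 0, 0], 0.03],
  [[0.031, 0, 0.061], [0, 0, 0], 0.03],
])

```text
time: 11.8
tool_pos: [0.5295, -0.3094, 0.0514]
tool_rot: [-3.141, 0.466, 2.881]
contact_force: [-0.9, 0.4, -1.6]
opening: 0.0417
grip_force: 50.0
```

```bash
python3 - <<'E'
from h import *
st(0);R=Rt(np.radians(27),np.radians(-15))
print(delta([.5225,-.311,.056],R));print(robot.observe()["qpos"].round(3))
E
```

```text
11.8 G [ 0.5212 -0.3072  0.0684] [-3.141  0.466  2.881] F [-0.9  0.4 -1.6] M [ 0.09  0.38 -0.01] grip 49.9970144033432
1mm-unit lane x,y,z in tool: [[-0.87, 0.204, -0.449], [0.228, 0.974, -0.0], [0.437, -0.103, -0.894]]
(array([ 0.0035, -0.0033,  0.0121]), array([ 0.0006, -0.0057,  0.0015]))
[-0.781  0.49   1.911  0.615  0.398 -2.622]
```

arm_command([
  [[0.002, 0, 0.004], [0, -0.005, 0], 0.03],
  [[0.004, 0, 0.007], [0, -0.005, 0], 0.03],
  [[0.005, 0, 0.009], [0, -0.005, 0], 0.03],
  [[0.005, 0, 0.0105], [0, -0.005, 0], 0.03],
  [[0.005, 0, 0.0105], [0, -0.005, 0], 0.03],
])

```text
time: 12.3
tool_pos: [0.5305, -0.3101, 0.0417]
tool_rot: [-3.141, 0.473, 2.882]
contact_force: [-0.2, 0.6, -1.5]
opening: 0.0417
grip_force: 50.0
```

```bash
python3 - <<'E'
from h import *
st(0)
E
```

```text
12.3 G [ 0.5222 -0.3079  0.0586] [-3.141  0.473  2.882] F [-0.2  0.6 -1.5] M [ 0.1   0.39 -0.01] grip 49.99686062335968
1mm-unit lane x,y,z in tool: [[-0.867, 0.203, -0.455], [0.228, 0.974, -0.001], [0.443, -0.104, -0.89]]
```

arm_command([
  [[0.0005, 0, 0.001], [0, 0, 0], 0.03],
  [[0.001, 0, 0.002], [0, 0, 0], 0.03],
  [[0.001, 0, 0.0025], [0, 0, 0], 0.03],
  [[0.001, 0, 0.0025], [0, 0, 0], 0.03],
  [[0.001, 0, 0.0025], [0, 0, 0], 0.03],
], squeeze=20)

```text
time: 12.8
tool_pos: [0.531, -0.3105, 0.0396]
tool_rot: [-3.14, 0.474, 2.882]
contact_force: [-1.4, 0.0, 5.8]
opening: 0.0428
grip_force: 20.0
```

```bash
python3 - <<'E'
from h import *
st(0);print(delta([.5222,-.3079,.048],Rt(np.radians(23),np.radians(-15))))
E
```

```text
12.8 G [ 0.5227 -0.3083  0.0565] [-3.14   0.474  2.882] F [-1.4  0.   5.8] M [ 0.23 -0.01  0.05] grip 20.000267922878265
1mm-unit lane x,y,z in tool: [[-0.866, 0.203, -0.456], [0.229, 0.974, -0.001], [0.444, -0.105, -0.89]]
(array([0.0057, 0.0002, 0.0073]), array([-0.0003,  0.0725,  0.0019]))
```

arm_command([
  [[0, 0, 0], [0, 0, 0], 0.05],
  [[0, 0, 0], [0, 0, 0], 0.06],
  [[0, 0, 0], [0, 0, 0], 0.06],
  [[0.002, 0, 0.003], [0, 0.035, 0], 0.06],
  [[0.0057, 0, 0.0073], [0, 0.0725, 0.002], 0.06],
])

```text
time: 13.3
tool_pos: [0.5285, -0.3096, 0.0294]
tool_rot: [3.141, 0.398, 2.879]
contact_force: [0.3, -0.7, 0.3]
opening: 0.0602
grip_force: 0.0
```

arm_command([
  [[0, 0, 0], [0, 0, 0], 0.06],
  [[0, 0, 0], [0, 0, 0], 0.06],
  [[0, 0, 0], [0, 0, 0], 0.06],
  [[0, 0, 0], [0, 0, 0], 0.06],
  [[0, 0, 0], [0, 0, 0], 0.06],
])

```text
time: 13.8
tool_pos: [0.5287, -0.3095, 0.0296]
tool_rot: [3.141, 0.4, 2.879]
contact_force: [-0.0, -0.1, -0.0]
opening: 0.0598
grip_force: 0.0
```

```bash
python3 - <<'E'
from h import *
st(0);print(delta([.5225,-.308,.048],Rt(np.radians(23),np.radians(-15))));s=robot.observe();print(s["opening"],s["qpos"].round(3))
E
```

```text
13.8 G [ 0.5215 -0.3076  0.0471] [3.141 0.4   2.879] F [-0.  -0.1 -0. ] M [ 0.07  0.21 -0.02] grip 0.0
1mm-unit lane x,y,z in tool: [[-0.896, 0.212, -0.389], [0.23, 0.973, 0.001], [0.379, -0.089, -0.921]]
(array([-0.0013, -0.0002, -0.0004]), array([ 0.0006, -0.0016, -0.0003]))
0.059832788872638584 [-0.761  0.535  1.869  0.472  0.424 -2.472]
```

arm_command([
  [[-0.0015, 0, -0.0015], [0, 0, 0], 0.06],
  [[-0.0015, 0, -0.0015], [0, 0, 0], 0.05],
  [[-0.0015, 0, -0.0015], [0, 0, 0], 0.042],
  [[-0.0015, 0, -0.0015], [0, 0, 0], 0.03],
  [[-0.0015, 0, -0.0015], [0, 0, 0], 0.03],
], squeeze=60)

```text
time: 14.3
tool_pos: [0.5296, -0.3099, 0.0316]
tool_rot: [3.141, 0.4, 2.88]
contact_force: [0.1, -1.3, 0.9]
opening: 0.0424
grip_force: 60.0
```

arm_command([
  [[0, 0, 0], [0, 0, 0], 0.03],
  [[0, 0, 0], [0, 0, 0], 0.03],
  [[-0.008, 0, -0.018], [0, 0, 0], 0.03],
  [[-0.022, 0, -0.05], [0, 0, 0], 0.03],
  [[-0.036, 0, -0.085], [0, 0, 0], 0.03],
])

```text
time: 14.8
tool_pos: [0.5287, -0.309, 0.1234]
tool_rot: [3.139, 0.396, 2.879]
contact_force: [0.9, -0.5, -0.6]
opening: 0.0425
grip_force: 60.0
```

```bash
python3 - <<'E'
from h import *
st(0);lean()
print(delta([.45,-.10,.19],Rt(np.radians(23),np.radians(-10))))
E
```

```text
14.8 G [ 0.5216 -0.3072  0.1409] [3.139 0.396 2.879] F [ 0.9 -0.5 -0.6] M [ 0.04  0.28 -0.01] grip 59.970043301582336
1mm-unit lane x,y,z in tool: [[-0.898, 0.213, -0.386], [0.23, 0.973, 0.002], [0.376, -0.087, -0.923]]
rows [173 182 210 226 308 310 311 312]
[([320, 183, 13, 4, 24], [326.1, 184.8])]
(array([ 0.0986,  0.1839, -0.0905]), array([-0.0379,  0.0061, -0.0786]))
```

arm_command([
  [[0.014, 0.026, -0.013], [-0.005, 0, -0.01], 0.03],
  [[0.035, 0.065, -0.032], [-0.015, 0, -0.03], 0.03],
  [[0.06, 0.11, -0.055], [-0.025, 0.004, -0.05], 0.03],
  [[0.083, 0.155, -0.076], [-0.035, 0.006, -0.07], 0.03],
  [[0.0985, 0.184, -0.0905], [-0.038, 0.006, -0.079], 0.03],
])

```text
time: 15.4
tool_pos: [0.4538, -0.0976, 0.168]
tool_rot: [3.135, 0.392, 2.965]
contact_force: [0.7, 0.1, -1.7]
opening: 0.0418
grip_force: 60.0
```

```bash
python3 - <<'E'
from h import *
st(0)
print(delta([.44,.08,.17],Rt(np.radians(29))))
E
```

```text
15.4 G [ 0.4466 -0.0964  0.1856] [3.135 0.392 2.965] F [ 0.7  0.1 -1.7] M [0.12 0.33 0.02] grip 59.97254490852356
1mm-unit lane x,y,z in tool: [[-0.914, 0.135, -0.382], [0.144, 0.99, 0.006], [0.378, -0.049, -0.924]]
(array([0.0386, 0.1737, 0.0011]), array([-0.0571, -0.114 , -0.1329]))
```

arm_command([
  [[0.007, 0.03, 0], [-0.01, -0.02, -0.02], 0.03],
  [[0.016, 0.07, 0], [-0.025, -0.045, -0.05], 0.03],
  [[0.025, 0.113, 0.001], [-0.04, -0.075, -0.085], 0.03],
  [[0.034, 0.153, 0.001], [-0.05, -0.1, -0.12], 0.03],
  [[0.0385, 0.174, 0.001], [-0.057, -0.114, -0.133], 0.03],
])

```text
time: 15.9
tool_pos: [0.4491, 0.0806, 0.1526]
tool_rot: [-3.14, 0.506, 3.116]
contact_force: [0.5, 0.0, -1.4]
opening: 0.042
grip_force: 60.0
```

```bash
python3 - <<'E'
from h import *
st(0)
print(delta([.535,.0812,.136],Rt(np.radians(29))))
E
```

```text
15.9 G [0.4399 0.0808 0.1693] [-3.14   0.506  3.116] F [ 0.5  0.  -1.4] M [-0.02  0.44 -0.02] grip 59.97103750705719
1mm-unit lane x,y,z in tool: [[-0.875, -0.004, -0.485], [-0.004, 1.0, -0.001], [0.485, 0.001, -0.875]]
(array([-0.067 ,  0.0029,  0.0752]), array([ 0.0007, -0.    ,  0.0038]))
```

arm_command([
  [[-0.012, 0.001, 0.012], [0, 0, 0.004], 0.03],
  [[-0.03, 0.002, 0.034], [0, 0, 0.004], 0.03],
  [[-0.05, 0.003, 0.056], [0, 0, 0.004], 0.03],
  [[-0.063, 0.003, 0.071], [0, 0, 0.004], 0.03],
  [[-0.067, 0.003, 0.075], [0, 0, 0.004], 0.03],
])

```text
time: 16.4
tool_pos: [0.5465, 0.0781, 0.1194]
tool_rot: [3.141, 0.506, 3.108]
contact_force: [-0.6, -0.1, -1.7]
opening: 0.0419
grip_force: 60.0
```

```bash
python3 - <<'E'
from h import *
st(0)
print(delta([.593,.0795,.135],Rt(np.radians(29))))
E
```

```text
16.4 G [0.5373 0.0784 0.136 ] [3.141 0.506 3.108] F [-0.6 -0.1 -1.7] M [0.04 0.49 0.02] grip 59.97334063053131
1mm-unit lane x,y,z in tool: [[-0.875, 0.003, -0.484], [0.004, 1.0, 0.0], [0.484, -0.001, -0.875]]
(array([-0.0482,  0.003 ,  0.0278]), array([-0.0014, -0.0006, -0.0032]))
```

arm_command([
  [[-0.006, 0.002, 0.003], [-0.001, 0, -0.003], 0.03],
  [[-0.017, 0.003, 0.0095], [-0.001, 0, -0.003], 0.03],
  [[-0.028, 0.003, 0.016], [-0.001, 0, -0.003], 0.03],
  [[-0.04, 0.003, 0.023], [-0.001, 0, -0.003], 0.03],
  [[-0.0482, 0.003, 0.0278], [-0.001, 0, -0.003], 0.03],
])

```text
time: 16.9
tool_pos: [0.6006, 0.0794, 0.1199]
tool_rot: [-3.141, 0.505, 3.112]
contact_force: [-4.6, -1.2, 1.1]
opening: 0.0423
grip_force: 60.0
```

```bash
cat >>h.py <<'E'
def leanmodel(h=.046,obs=None):
    m=robot.camera_model("wrist"); s=robot.observe();R=Ro.from_euler('xyz',s["tool_rot"]).as_matrix();G=s["tool_pos"]-.019*R[:,2]
    u=np.array([np.cos(YAW),np.sin(YAW),0])
    for a in(-6,-3,0,3,6):
        A=np.radians(a); ax=np.sin(A)*u+np.array([0,0,np.cos(A)]); fr=-np.cos(A)*u+np.array([0,0,np.sin(A)])
        print(a,round(proj(m,G-ax*h+fr*.022)[1],1),end="; ")
    print()
E
python3 - <<'E'
from h import *
st(0);leanmodel();lean()
E
```

```text
16.9 G [0.5914 0.0797 0.1365] [-3.141  0.505  3.112] F [-4.6 -1.2  1.1] M [-0.04  1.21 -0.07] grip 60.01993417739868
1mm-unit lane x,y,z in tool: [[-0.875, -0.0, -0.484], [0.0, 1.0, -0.0], [0.484, -0.0, -0.875]]
-6 167.4; -3 165.2; 0 163.1; 3 161.2; 6 159.4; 
rows [169 180 210 227 308 309 310 312]
[([341, 165, 7, 3, 15], [343.9, 166.1]), ([337, 175, 9, 4, 17], [341.5, 176.7]), ([320, 184, 11, 3, 20], [325.0, 185.0])]
```

```bash
python3 - <<'E'
from h import *
print(delta([.5937,.0797,.1365],Rt(np.radians(29))),delta([.5937,.0797,.118],Rt(np.radians(28.5))))
E
```

```text
(array([-0.0014,  0.0002,  0.0008]), array([-0.0005,  0.0002, -0.0003])) (array([0.0077, 0.0002, 0.017 ]), array([-0.0005,  0.0089, -0.0003]))
```

arm_command([
  [[-0.0014, 0, 0.0008], [0, 0, 0], 0.03],
  [[-0.0014, 0, 0.0008], [0, 0.003, 0], 0.03],
  [[0.0015, 0, 0.006], [0, 0.006, 0], 0.03],
  [[0.0045, 0, 0.012], [0, 0.009, 0], 0.03],
  [[0.0075, 0, 0.017], [0, 0.009, 0], 0.03],
])

```text
time: 17.5
tool_pos: [0.6037, 0.0793, 0.1016]
tool_rot: [-3.141, 0.5, 3.112]
contact_force: [-3.7, 0.5, 1.1]
opening: 0.0425
grip_force: 60.0
```

```bash
python3 - <<'E'
from h import *
st(0);leanmodel();lean(); print(delta([.5930,.0797,.104],Rt(np.radians(28))),robot.observe()["qpos"].round(3))
E
```

```text
17.5 G [0.5946 0.0796 0.1182] [-3.141  0.5    3.112] F [-3.7  0.5  1.1] M [ 0.1   1.05 -0.04] grip 60.00789284706116
1mm-unit lane x,y,z in tool: [[-0.878, 0.0, -0.479], [0.0, 1.0, -0.0], [0.479, -0.0, -0.878]]
-6 167.8; -3 165.5; 0 163.4; 3 161.4; 6 159.6; 
rows [ 76  85 170 180 210 227 308 311]
[([340, 170, 7, 3, 13], [343.5, 171.3]), ([338, 181, 7, 2, 12], [341.3, 181.5]), ([320, 184, 11, 3, 20], [325.0, 185.0])]
(array([0.0072, 0.0002, 0.0113]), array([-0.0005,  0.0084, -0.0002])) [ 0.018  0.386  1.921 -0.07   0.338 -1.463]
```

arm_command([
  [[0.0015, 0, 0.0023], [0, 0.002, 0], 0.03],
  [[0.003, 0, 0.0046], [0, 0.004, 0], 0.03],
  [[0.0045, 0, 0.007], [0, 0.006, 0], 0.03],
  [[0.006, 0, 0.009], [0, 0.008, 0], 0.03],
  [[0.0072, 0, 0.0113], [0, 0.008, 0], 0.03],
])

```text
time: 18.1
tool_pos: [0.6028, 0.0792, 0.0886]
tool_rot: [-3.141, 0.492, 3.112]
contact_force: [-3.9, 0.2, 0.1]
opening: 0.0421
grip_force: 60.0
```

```bash
python3 - <<'E'
from h import *
st(0);leanmodel();lean(); print(delta([.5925,.0797,.085],Rt(np.radians(26.5))),robot.observe()["qpos"].round(3))
E
```

```text
18.1 G [0.5939 0.0795 0.1053] [-3.141  0.492  3.112] F [-3.9  0.2  0.1] M [ 0.03  1.03 -0.03] grip 60.00874400138855
1mm-unit lane x,y,z in tool: [[-0.882, 0.0, -0.472], [0.0, 1.0, -0.0], [0.472, -0.0, -0.882]]
-6 168.1; -3 165.8; 0 163.7; 3 161.7; 6 159.8; 
rows [ 87  96 178 180 210 227 308 312]
[([340, 173, 7, 4, 14], [343.6, 174.6]), ([320, 184, 11, 3, 20], [325.0, 185.0])]
(array([0.0107, 0.0001, 0.017 ]), array([-0.0004,  0.028 , -0.0002])) [ 0.018  0.408  1.929 -0.073  0.316 -1.459]
```

arm_command([
  [[0.002, 0, 0.0035], [0, 0.006, 0], 0.03],
  [[0.0042, 0, 0.007], [0, 0.012, 0], 0.03],
  [[0.0065, 0, 0.0105], [0, 0.018, 0], 0.03],
  [[0.009, 0, 0.014], [0, 0.024, 0], 0.03],
  [[0.0107, 0, 0.017], [0, 0.028, 0], 0.03],
])

```text
time: 18.7
tool_pos: [0.6012, 0.0793, 0.0681]
tool_rot: [-3.141, 0.463, 3.112]
contact_force: [-5.2, 0.5, -0.5]
opening: 0.042
grip_force: 60.0
```

```bash
python3 - <<'E'
from h import *
import cv2
st(0); print(delta([.5922,.0797,.070],Rt(np.radians(25))),robot.observe()["qpos"].round(3))
im=robot.read_camera("wrist");t=robot.read_camera("scene")
cv2.imwrite("pics/e1.png",np.vstack([cv2.resize(im[:,100:540,::-1][60:260],(792,360)),np.hstack([cv2.resize(t[150:210,300:380,::-1],(320,240),interpolation=2),np.zeros((240,472,3),np.uint8)])]))
E
```

```text
18.7 G [0.5927 0.0795 0.0851] [-3.141  0.463  3.112] F [-5.2  0.5 -0.5] M [ 0.03  0.94 -0.01] grip 60.007837414741516
1mm-unit lane x,y,z in tool: [[-0.895, 0.0, -0.446], [0.0, 1.0, -0.0], [0.446, -0.0, -0.895]]
(array([0.0077, 0.0002, 0.0133]), array([-0.0004,  0.0262, -0.0003])) [ 0.017  0.445  1.925 -0.069  0.311 -1.463]
```

View pics/e1.png

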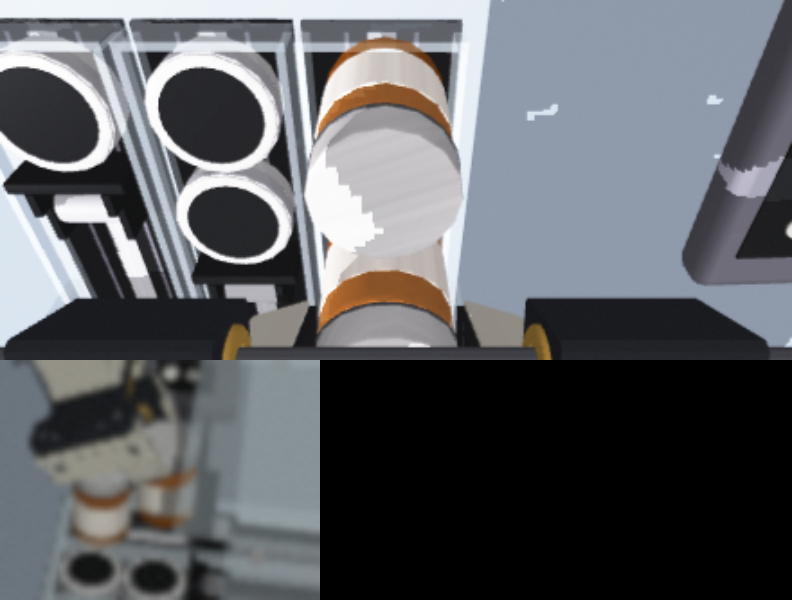

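The wrist view shows the old jar upright with its lid centred near column 384. The held jar behind it is centred near 386, with the lane walls symmetric about both. Alignment is good, so I'll keep lowering.

arm_command([
  [[0.0015, 0, 0.0027], [0, 0.006, 0], 0.03],
  [[0.003, 0, 0.0054], [0, 0.012, 0], 0.03],
  [[0.0046, 0, 0.008], [0, 0.018, 0], 0.03],
  [[0.0062, 0, 0.0107], [0, 0.026, 0], 0.03],
  [[0.0077, 0, 0.0133], [0, 0.026, 0], 0.03],
])

```text
time: 19.3
tool_pos: [0.6007, 0.0793, 0.0531]
tool_rot: [-3.141, 0.437, 3.112]
contact_force: [-3.8, -0.1, 0.7]
opening: 0.0418
grip_force: 60.0
```

```bash
python3 - <<'E'
from h import *
st(0); leanmodel();lean();print(delta([.5915,.0797,.0575],Rt(np.radians(24))),robot.observe()["qpos"].round(3))
E
```

```text
19.3 G [0.5926 0.0795 0.0704] [-3.141  0.437  3.112] F [-3.8 -0.1  0.7] M [ 0.07  0.96 -0.01] grip 60.00887095928192
1mm-unit lane x,y,z in tool: [[-0.906, 0.0, -0.424], [0.0, 1.0, -0.0], [0.424, -0.0, -0.906]]
-6 170.3; -3 167.9; 0 165.7; 3 163.5; 6 161.5; 
rows [ 91  96 118 130 221 227 308 312]
[([339, 183, 6, 3, 12], [341.8, 183.8]), ([321, 184, 10, 3, 19], [325.3, 185.1]), ([336, 192, 7, 3, 11], [338.7, 193.4])]
(array([0.006 , 0.0002, 0.011 ]), array([-0.0004,  0.0175, -0.0004])) [ 0.016  0.475  1.916 -0.064  0.315 -1.468]
```

arm_command([
  [[0.0015, 0, 0.0027], [0, 0.006, 0], 0.03],
  [[0.003, 0, 0.0055], [0, 0.012, 0], 0.03],
  [[0.0045, 0, 0.008], [0, 0.017, 0], 0.03],
  [[0.006, 0, 0.011], [0, 0.017, 0], 0.03],
  [[0.006, 0, 0.011], [0, 0.017, 0], 0.03],
])

```text
time: 19.9
tool_pos: [0.5992, 0.0793, 0.04]
tool_rot: [-3.141, 0.419, 3.112]
contact_force: [-3.4, -0.8, -2.0]
opening: 0.0425
grip_force: 60.0
```

```bash
python3 - <<'E'
from h import *
st(0); leanmodel();lean();print(delta([.5905,.0797,.0558],Rt(np.radians(24))),robot.observe()["qpos"].round(3))
E
```

```text
19.9 G [0.5915 0.0795 0.0574] [-3.141  0.419  3.112] F [-3.4 -0.8 -2. ] M [ 0.06  1.1  -0.01] grip 60.01077890396118
1mm-unit lane x,y,z in tool: [[-0.913, 0.0, -0.407], [0.0, 1.0, -0.0], [0.407, -0.0, -0.913]]
-6 171.2; -3 168.7; 0 166.4; 3 164.2; 6 162.2; 
rows [102 108 131 145 307 309 310 312]
[([339, 186, 6, 3, 12], [341.5, 186.9])]
(array([0.0013, 0.0001, 0.0012]), array([-0.0005, -0.0002, -0.0003])) [ 0.016  0.498  1.913 -0.061  0.313 -1.471]
```

arm_command([
  [[0.0004, 0, 0.0009], [0, 0, 0], 0.03],
  [[0.0008, 0, 0.0018], [0, 0, 0], 0.03],
  [[0.0008, 0, 0.0018], [0, 0, 0], 0.03],
  [[0.0008, 0, 0.0018], [0, 0, 0], 0.03],
  [[0.0008, 0, 0.0018], [0, 0, 0], 0.03],
])

```text
time: 20.5
tool_pos: [0.5997, 0.0793, 0.0389]
tool_rot: [-3.141, 0.421, 3.112]
contact_force: [-3.6, 0.6, 0.3]
opening: 0.0424
grip_force: 60.0
```

arm_command([
  [[0.0004, 0, 0.0004], [0, 0, 0], 0.03],
  [[0.0006, 0, 0.001], [0, 0, 0], 0.03],
  [[0.0006, 0, 0.001], [0, 0, 0], 0.03],
  [[0.0006, 0, 0.001], [0, 0, 0], 0.03],
  [[0.0006, 0, 0.001], [0, 0, 0], 0.03],
])

```text
time: 21.0
tool_pos: [0.6001, 0.0793, 0.0388]
tool_rot: [-3.141, 0.423, 3.112]
contact_force: [-7.7, -1.5, 7.6]
opening: 0.0423
grip_force: 60.0
```

```bash
python3 - <<'E'
from h import *
st(0)
E
```

```text
21.0 G [0.5923 0.0795 0.0561] [-3.141  0.423  3.112] F [-7.7 -1.5  7.6] M [-0.03  0.93  0.01] grip 60.03174126148224
1mm-unit lane x,y,z in tool: [[-0.912, 0.0, -0.41], [0.0, 1.0, -0.0], [0.41, -0.0, -0.912]]
```

arm_command([
  [[0.0005, 0, -0.0003], [0, 0, 0], 0.03],
  [[0.001, 0, -0.0006], [0, 0, 0], 0.03],
  [[0.0015, 0, -0.0009], [0, 0, 0], 0.03],
  [[0.002, 0, -0.001], [0, 0, 0], 0.03],
  [[0.002, 0, -0.001], [0, 0, 0], 0.03],
], squeeze=30)

```text
time: 21.5
tool_pos: [0.5987, 0.0793, 0.0387]
tool_rot: [3.142, 0.424, 3.111]
contact_force: [0.6, -1.5, 4.7]
opening: 0.043
grip_force: 30.0
```

```bash
python3 - <<'E'
from h import *
st(0);lean()
E
```

```text
21.5 G [0.5909 0.0796 0.056 ] [3.142 0.424 3.111] F [ 0.6 -1.5  4.7] M [-0.02 -0.22 -0.13] grip 29.9535271525383
1mm-unit lane x,y,z in tool: [[-0.912, 0.001, -0.411], [0.001, 1.0, 0.0], [0.411, -0.0, -0.912]]
rows [104 110 134 148 307 308 309 312]
[([339, 186, 6, 3, 12], [341.3, 187.1])]
```

arm_command([
  [[0.0005, 0, -0.0002], [0, 0, 0], 0.03],
  [[0.0005, 0, -0.0002], [0, 0, 0], 0.03],
  [[0.0005, 0, -0.0002], [0, 0, 0], 0.03],
  [[0.0005, 0, -0.0002], [0, 0, 0], 0.03],
  [[0.0005, 0, -0.0002], [0, 0, 0], 0.03],
], squeeze=5)

```text
time: 22.1
tool_pos: [0.5975, 0.0794, 0.0383]
tool_rot: [-3.141, 0.422, 3.112]
contact_force: [1.6, -2.1, 4.7]
opening: 0.0436
grip_force: 5.0
```

arm_command([
  [[0, 0, 0], [0, 0, 0], 0.045],
  [[0, 0, 0], [0, 0, 0], 0.05],
  [[0, 0, 0], [0, 0, 0], 0.055],
  [[0, 0, 0], [0, 0, 0], 0.058],
  [[0, 0, 0], [0, 0, 0], 0.058],
])

```text
time: 22.6
tool_pos: [0.5964, 0.0795, 0.0374]
tool_rot: [-3.141, 0.42, 3.112]
contact_force: [0.4, -0.7, 0.1]
opening: 0.0575
grip_force: 0.0
```

```bash
python3 - <<'E'
from h import *
st(0);lean();print(robot.observe()["opening"])
E
```

```text
22.6 G [0.5887 0.0797 0.0548] [-3.141  0.42   3.112] F [ 0.4 -0.7  0.1] M [0.03 0.26 0.06] grip 0.0
1mm-unit lane x,y,z in tool: [[-0.913, 0.0, -0.407], [0.0, 1.0, -0.0], [0.407, -0.0, -0.913]]
rows [114 115 140 154 307 308 310 312]
[([341, 186, 4, 3, 9], [342.1, 186.8])]
0.05813313369573523
```

arm_command([
  [[0, 0, -0.006], [0, 0, 0], 0.058],
  [[0, 0, -0.02], [0, 0, 0], 0.058],
  [[0, 0, -0.045], [0, 0, 0], 0.058],
  [[0, 0, -0.075], [0, 0, 0], 0.058],
  [[0, 0, -0.11], [0, 0, 0], 0.058],
])

```text
time: 23.2
tool_pos: [0.5508, 0.0808, 0.1387]
tool_rot: [-3.141, 0.419, 3.112]
contact_force: [0.3, 0.5, -0.1]
opening: 0.0582
grip_force: 0.0
```

arm_command([
  [[0.02, 0, -0.03], [0, 0, 0], 0.058],
  [[0.05, 0, -0.05], [0, 0, 0], 0.058],
  [[0.09, 0, -0.06], [0, 0, 0], 0.058],
  [[0.12, 0, -0.06], [0, 0, 0], 0.058],
  [[0.12, 0, -0.06], [0, 0, 0], 0.058],
])

```text
time: 23.7
tool_pos: [0.413, 0.085, 0.1423]
tool_rot: [-3.141, 0.416, 3.112]
contact_force: [0.0, -1.2, 0.5]
opening: 0.0579
grip_force: 0.0
```

```bash
python3 - <<'E'
from h import *
import cv2
st(0)
for n in("scene","top"):
    m=robot.camera_model(n);im=robot.read_camera(n);h=cv2.cvtColor(im[:,:,::-1].copy(),40)
    for nm,x in(("old",.5465),("new",.5905)):
        y=.0805 if nm=="old" else .0797
        print(n,nm,"pred lid",np.round(proj(m,[x,y,.078]),1),"foot",np.round(proj(m,[x,y,.01]),1))
    k=((h[:,:,1]>110)&(h[:,:,0]<20)).astype(np.uint8)
    if n=="scene": k[:150]=0;k[210:]=0;k[:,:315]=0;k[:,358:]=0
    else: k[:]=0
    # bright lids
    b=((im.min(2)>150)&(h[:,:,1]<30)).astype(np.uint8); q=np.zeros_like(b); 
    if n=="scene": q[165:200,312:352]=1
    else: q[165:215,250:290]=1
    for lab,mk in(("brown",k),("bright",b&q)):
        N,l,S,c=cv2.connectedComponentsWithStats(mk)
        print(lab,[(S[i].tolist(),c[i].round(1).tolist()) for i in range(1,N) if S[i,4]>5])
E
```

```text
23.7 G [0.4053 0.0852 0.1597] [-3.141  0.416  3.112] F [ 0.  -1.2  0.5] M [-0.02  0.27 -0.01] grip 0.0
1mm-unit lane x,y,z in tool: [[-0.915, -0.0, -0.404], [-0.0, 1.0, -0.001], [0.404, -0.0, -0.915]]
scene old pred lid [324.3 175.8] foot [323.7 192.4]
scene new pred lid [339.4 177.4] foot [338.3 194. ]
brown [([320, 183, 12, 4, 22], [325.5, 184.9]), ([334, 185, 10, 4, 23], [339.0, 186.5])]
bright [([322, 189, 7, 4, 26], [325.0, 190.4]), ([338, 191, 7, 4, 22], [340.9, 192.3])]
top old pred lid [267.8 192.8] foot [270.7 198.1]
top new pred lid [268.7 175.8] foot [271.6 181.9]
brown []
bright [([262, 175, 15, 8, 97], [268.7, 178.2]), ([260, 185, 17, 15, 182], [268.1, 192.2])]
```

```bash
python3 -c "
from cell import robot
print(robot.hand_in())"
```

```text
the job is handed in; nothing more can be done
None
```

The job is handed in: the fresh jar is set down upright behind the old one, which stayed in place at the lip. I checked both jar positions by camera afterwards; the pusher resting on the fresh jar I inferred rather than saw. It finished at about 24 s and included one regrip in the tray.

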